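# Safety check on the key-cutting machine

## Robot

A 6-joint arm with a two-finger parallel gripper is mounted at the origin on the work surface. World frame = base frame: x ahead of the robot, y to its left, z up, the work surface at z = 0. Lengths are in m, angles in degrees, forces in N, time in s.
With the tool pointing down it reaches from about 0.4 to 0.825 m from the base axis. Payload 7 kg.
Tool frame: the origin (TCP) lies at the very end of the fingers, on their centre line; the grasp point (between the pads) lies 19 mm behind it (r.hold_point_z is the distance from the TCP to the grasp point, in m); x points along the fingers, y is the direction in which the jaws open and shut, and the axes are right-handed (so a half turn about x gives the same grasp; the last joint's range is limited). The gripper opens to 88 mm and grips with 3 to 60 N. Pads are 19 mm wide; open, the fingers measure 130 mm over their backs; the gripper's body (78 mm by 193 mm) begins 47 mm behind the grasp point.
Start: joints at [91.221, 20.546, 0.682, 0, -70.136, -16.507], TCP at [0.178, 0.651, 0.227] pointing down, gripper open.
Joint ranges: [-176.03, 176.03], [-82.01, 121.73], [-58.28, 71.71], [-173.87, 95.51], [-174.79, -0.11], [-173.66, 173.66]. Speed limits (degrees/s): [136.94, 136.94, 172.46, 180, 180, 180].

## Interface

Orientations are given as [roll, pitch, yaw] about the fixed x, y, z axes, in that order (R = Rz(yaw) Ry(pitch) Rx(roll)).
In Python, from plant import r gives the robot as it stands. The module is installed in compiled form; this text tells all that it offers.
- The arm moves only by the shell command python3 -m creep 'ROWS' [FORCE]. ROWS is JSON, a list of rows, each a list of 7 numbers: the turn, a rotation vector about the tool's x, y, z in rad, then the shift along the tool's x, y, z in cm, then the opening in per cent of the stroke, from 0 (shut) to 100 (fully open). In form: [[rx, ry, rz, x, y, z, fingers], ...]. A call has 1 to 8 rows; each row shifts and turns the commanded pose from where the row before left it, along the tool's axes as they then stand; what a row does not reach is not made up. A row lasts 1/10 s, in which the tool goes at most 50 mm and 8.59 degrees, less where a joint would pass 70% of its speed; a pose out of reach is approached as far as the arm can. A call is refused whole if a number of a shift passes 5 or a number of a turn 0.15, either way. A call with a gripper value outside its range is refused whole. The fingers move at their own pace and stop on an object; FORCE is the grip in N (left out, the last holds). Time passes only in rows, so rows that do not move let the fingers close. It gives the time, the measured TCP pose, the force and the opening at its end, in the units of the state.
- r.get_state(): the state, without advancing time (a new reading comes with each control period).
- r.capture(name): name is "scene" or "top" or "wrist"; returns (picture, depth): 384x512x3 uint8, blue, green, red; 384x512 float32, m along the optical axis (not along the pixel's ray), 0 where there is no reading.
- r.camera_info(name): a dict with "fovy" (degrees; the focal length in pixels is half the picture's height over the tangent of half this angle, whatever the lens; pixels are square), "cx", "cy" (the principal point, pixels), "dist_coeffs" ([k1, k2, p1, p2, k3] as OpenCV has them; the pictures are not rectified), "camera_from_world" (4x4, takes a point from world to camera coordinates). Camera axes: x right, y down, z forward; pixel columns grow to the right and rows downward; lengths in m; the calibration is good to about 2 mm. A picture is of the moment at which its call begins: read the wrist's pose just before it. camera_info takes no time and is no camera call; for the wrist camera it gives the pose at the moment of the call.
- r.close_job(): hands the job in, once; it reports no verdict.
Trained networks look in the newest picture that a camera, given by its name, has taken for a name from the list of things; names that differ only in an ending like _2 or _b are one class to them, and where a whole thing is asked for, a point or a joint stands for the part that bears it (a point fixed in the world has none). Each returns a list of dicts, best first, with "score" (0 to 1); they miss things now and then, are a little off and sometimes report something else, mostly with a low value. They report only what shows in the picture. A call takes as long as a camera call. They do not tell look-alikes from the thing itself.
- r.look_for(query, camera): "rect" ([left, top, right, bottom] in pixels, round what is visible of it).
- r.masks_of(query, camera): "pixels" (384x512 bool, what is visible of it) and "rect" ([left, top, right, bottom] in pixels, round what is visible of it).
The state is a dict: "time_s": time; "joints": joint angles; "qd": joint speeds; "joint_torque": joint torques, N m; "tcp_pos": TCP position; "eef_rot": TCP orientation; "contact_force": force on the tool from outside, world axes, zero at the start; "moment": the same for the moment, N m; "gripper_width": finger opening in m.
Only numpy, scipy, OpenCV 4.12 (cv2) and the standard library are available. Lean on these libraries where they do the work, as an engineer would, in place of code of your own. Each camera call takes 0.05 s, during which the arm holds its last target. There are 200 camera calls.

## Task

Do the morning safety check in the locksmith's van: press the test button on the breaker box so that its lever drops, then raise the lever again until it stays up by itself. Then slide the key-cutting machine's spring-loaded shutter open to half of its travel, its pointer level with the index bar on the deck, and finish while still holding it there against the spring; do not let go at the end. Leave the other things lying on the bench and the machine where they are.

Things in the scene. Friction and masses are not known exactly. Their poses are not given: they have to be found in the camera images.
- breaker_box: Grey plastic breaker box, 170 x 170 mm and 88 mm high, fixed on the bench at a varying place and yaw. Origin: centre of its underside; x away from the robot at yaw 0, y to the left, z up. On its top are the black round test button (at x 0, y -45 mm) and the lever (at y +35 mm).
- button_top (a point): Centre of the top face of the test button: round, black, 26 mm across, top 107 mm above the bench, in a dark collar. It is pressed straight down.
- test_button (a joint): Travel of the test button in m: 0 released, 0.006 fully down. Springs back; needs 1 N to start and about 3 to 4.5 N to reach the bottom. The lever lets go after about 3.5 mm; press it fully down.
- lever_hinge (a point): Fixed point on the hinge axis of the lever, 82 mm above the bench (6 mm below the box top). The axis is parallel to the box's y axis.
- lever_tip (a point): Middle of the end face of the lever. The lever is a steel bar 12 x 14 mm (14 mm along the box's y axis) with a black grip 16 mm thick, 18 mm wide and 22 mm long at its end; the tip lies 78 mm from the hinge.
- lever (a joint): Lever angle in rad. 0: up, leaning 0.2 back from vertical to the box's +x, held there by its own weight. Grows as it falls to the box's -x: balances at 0.2, lies dropped on its stop at 1.1 (0.9 forward of vertical). 130 g, turns freely. Pinch the grip and follow its arc up, or lift its end up and back; a level push jams on it. It stays up only with the button released.
- key_machine: Grey key-cutting machine, fixed, place and yaw vary, left or right of the breaker box. Origin on the bench under the middle between the rails; x away from the robot at yaw 0, y left. Housing x -100 to +110, y -150 to +150 mm, flat deck 130 mm high; a dark motor, 100 mm across, behind it to x +195 mm. Two steel rails along y, at x -66 and +66 mm, up to 141 mm high.
- shutter (a joint): Travel of the shutter in m along the machine's +y: 0 closed (where its spring keeps it), 0.090 fully open, 0.045 half. The spring pulls it shut with 3.3 N at 0, 8.3 N at half and 13.2 N at full travel; when let go it closes.
- shutter_grip (a point): Grip point on the shutter's upright black handle: 36 mm along the machine's x, 12 mm along its y, its top 172 mm above the bench. The point lies on the handle's centre line, 15 mm below the top. The handle stands 37 mm above the middle of an aluminium plate, 122 x 115 x 4 mm, upper face 135 mm above the bench. Closed, it is at x 0, y -67.5 mm of the machine.
- half_mark (a point): Middle of the white index bar, 22 x 4 mm, on the deck in front of the front rail: x -85, y -22.5 mm of the machine. A small dark pointer stands out from the shutter plate over the front rail, at the handle's y. The shutter is at half travel when pointer and handle have the same machine y as this bar.
- padlock: Brass padlock lying flat, 45 x 42 x 20 mm with a steel shackle, on the bench between the machine and the breaker box. Leave it alone.
- key_fob: Black key fob, 34 x 60 x 14 mm, lying on the machine's deck near its +y edge, beyond the shutter's reach. Leave it alone.
- lock_barrel: Brass lock barrel, 66 mm long and 33 mm high, on the bench between the machine and the breaker box, nearer the robot than the padlock. Leave it alone.
- screwdriver: Screwdriver, 180 mm, at the right side of the bench. Leave it alone.
- brush: Brush, 170 mm, at the left side of the bench. Leave it alone.
Mind the look-alikes: they are no part of the job. Leave any purple look-alike of the breaker_box alone.

How it is judged (in metres and radians):
On the way, in this order (a step that is already met when the one before it is completed fails the run):
1. the test button is pressed (value of joint test_button above 0.0025 m).
2. the lever has dropped (value of joint lever above 0.9 rad), for 0.1 s.
3. the lever is up again (value of joint lever below 0.08 rad), for 0.2 s.
4. the shutter is held at half travel (value of joint shutter between 0.038 and 0.052 m and contact force between the fingers and shutter above 3 N), for 0.3 s.
At the end, for the whole second after the job is handed in: The shutter stands still at half travel (45 mm, within 7 mm), held by the gripper's fingers against its spring (contact over 3 N); the lever is up on its rest (within 0.08 rad), the test button released and the breaker box no longer touched (all of step 4 and velocity of joint shutter between -0.01 and 0.01 m/s and value of joint lever below 0.08 rad and value of joint test_button below 0.002 m and contact force between each of the arm, the fingers and breaker_box below 0.5 N); the arm keeps its last pose, push and grip.
It fails at once if a bystander is shifted by more than 30 mm (distance of any of padlock, key_fob, lock_barrel, screwdriver, brush from where it was at the start of the episode above 0.03 m).
It also fails if it takes over 53 s, if anything falls off the work surface, if the arm or the gripper's body presses on something with over 40 N, if the wrist force passes 120 N, or if a joint passes its speed limit or range.

## Working session

There is one attempt and no reset: what is moved stays moved. The work goes in short steps, Python scripts to look and compute and a shell command to move; the robot and the scene stay as the last step left them, time stands still between calls to the robot, and variables do not carry over. Pictures are saved under pics/ and viewed, about 8 in all and at most 12, crops included, and the job is handed in when it is done.

```bash
mkdir -p pics
cat > h.py <<'E'
import numpy as np, cv2
from plant import r
def cam(n):
    i=r.camera_info(n); f=192/np.tan(np.radians(i["fovy"])/2)
    K=np.array([[f,0,i["cx"]],[0,f,i["cy"]],[0,0,1]]); return K,np.array(i["dist_coeffs"],float),np.array(i["camera_from_world"])
def cloud(n,d):
    K,D,T=cam(n); v,u=np.mgrid[:384,:512]
    p=cv2.undistortPoints(np.stack([u,v],-1).reshape(-1,1,2).astype(np.float32),K,D).reshape(384,512,2)
    P=np.concatenate([p*d[...,None],d[...,None]],-1)
    return (P-T[:3,3])@T[:3,:3]
def proj(n,X):
    K,D,T=cam(n); rv=cv2.Rodrigues(T[:3,:3])[0]
    return cv2.projectPoints(np.atleast_2d(np.array(X,float)),rv,T[:3,3],K,D)[0].reshape(-1,2)
E
python3 - <<'E'
from h import *
for n in ("scene","top"):
    p,d=r.capture(n); C=cloud(n,d); np.savez(f"{n}.npz",p=p,d=d,C=C)
    cv2.imwrite(f"pics/{n}0.png",p)
    for q in ("breaker_box","test_button","lever","key_machine","shutter","shutter_grip","half_mark","padlock"):
        for m in r.masks_of(q,n)[:3]:
            P=C[m["pixels"]&(d>0)]
            print(n,q,round(m["score"],2),np.round(m["rect"]),np.median(P,0).round(3) if len(P) else None)
s=r.get_state(); print(s["time_s"],s["tcp_pos"],s["eef_rot"],r.hold_point_z)
a=cv2.imread("pics/scene0.png");b=cv2.imread("pics/top0.png")
cv2.imwrite("pics/both.png",cv2.resize(np.vstack([a,b]),(800,1200))[:600])
E
```

```text
scene breaker_box 0.58 [122. 188. 199. 251.] [ 0.563 -0.256  0.089]
scene test_button 0.61 [276. 193. 318. 232.] [0.505 0.152 0.137]
scene test_button 0.16 [240. 200. 264. 204.] [0.42  0.006 0.03 ]
scene lever 0.41 [178. 140. 189. 153.] [ 0.306 -0.253  0.135]
scene key_machine 0.61 [264. 182. 372. 289.] [0.578 0.217 0.131]
scene shutter 0.83 [278. 189. 320. 230.] [0.504 0.152 0.137]
scene shutter_grip 0.85 [278. 193. 318. 229.] [0.504 0.153 0.137]
scene half_mark 0.84 [264. 183. 373. 291.] [0.578 0.217 0.131]
scene padlock 0.59 [235. 231. 249. 254.] [ 0.57  -0.006  0.021]
top breaker_box 0.7 [308. 212. 364. 266.] [ 0.284 -0.277  0.088]
top breaker_box 0.61 [305. 150. 356. 198.] [ 0.529 -0.264  0.088]
top test_button 0.47 [348. 240. 354. 244.] [ 0.276 -0.327  0.107]
top lever 0.43 [328. 231. 335. 238.] [ 0.303 -0.249  0.152]
top key_machine 0.86 [162. 138. 243. 219.] [0.524 0.216 0.13 ]
top shutter 0.68 [208. 167. 232. 201.] [0.501 0.153 0.136]
top shutter_grip 0.93 [204. 162. 238. 200.] [0.501 0.153 0.136]
top half_mark 0.63 [160. 136. 241. 214.] [0.525 0.215 0.13 ]
top padlock 0.43 [258. 157. 267. 179.] [ 0.566 -0.003  0.018]
0.9 [0.1779579  0.65109552 0.22659365] [-65.62873079  89.99636974  99.0861435 ] 0.0188
```

View pics/scene0.png

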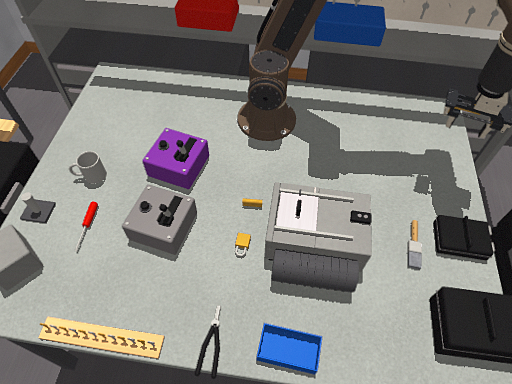

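View pics/top0.png

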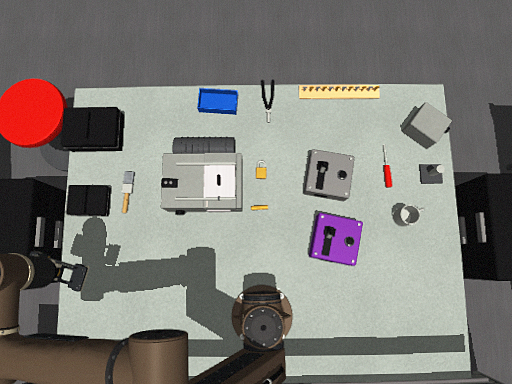

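The scene picture shows the grey breaker box at (160,218), with a purple look-alike at (176,158), and the machine at (318,235). In the top picture the grey box is at (330,174) and the purple one at (336,239). The task names the grey box, so that one is the target. Next I'll fit the poses and confirm in one enlarged crop.

```bash
cat > fit.py <<'E'
from h import *
def rect(P):
    (c,s,a)=cv2.minAreaRect((P[:,:2]*1000).astype(np.float32)); return np.round(c,1),np.round(s,1),round(a,2)
for n in ("top","scene"):
    z=np.load(n+".npz"); p,d,C=z["p"],z["d"],z["C"]
    X,Y,Z=C[...,0],C[...,1],C[...,2]
    def big(m):
        k,l,st,_=cv2.connectedComponentsWithStats(m.astype(np.uint8)); i=1+np.argmax(st[1:,4]); return l==i
    hsv=cv2.cvtColor(p,cv2.COLOR_BGR2HSV)
    m=big((abs(Z-.088)<.004)&(abs(X-.55)<.14)&(abs(Y+.26)<.15)&(hsv[...,1]<60)&(d>0)); print(n,"box",m.sum(),rect(C[m]),Z[m].mean())
    m=(abs(Z-.107)<.004)&(abs(X-.55)<.14)&(abs(Y+.26)<.15)&(d>0); print(" z107 btn?",m.sum(),[np.round(q,3) for q in C[m][:12]])
    m=(Z>.115)&(abs(X-.55)<.14)&(abs(Y+.26)<.15)&(d>0); print(" lever",m.sum(),C[m].mean(0).round(3), C[m][np.argmax(Z[m])].round(3))
    m=big((abs(Z-.132)<.011)&(abs(X-.5)<.25)&(abs(Y-.22)<.22)&(d>0)); print(" mach",m.sum(),rect(C[m]))
    m=(Z>.155)&(abs(X-.5)<.1)&(abs(Y-.17)<.1)&(d>0); print(" handle",m.sum(),C[m].mean(0).round(3),rect(C[m]))
    m=big((hsv[...,2]>225)&(abs(X-.5)<.1)&(abs(Y-.17)<.1)&(Z>.12)); print(" plate",m.sum(),rect(C[m]),Z[m].mean())
    m=(Z>.137)&(Z<.15)&(abs(X-.5)<.14)&(abs(Y-.2)<.2)&(d>0);print(" rails",rect(C[m]))
z=np.load("top.npz");s=np.load("scene.npz")
a=cv2.resize(z["p"][130:280,150:370],(800,545),interpolation=cv2.INTER_CUBIC)
b=cv2.resize(s["p"][120:260,110:230],(514,600),interpolation=cv2.INTER_CUBIC)
cv2.imwrite("pics/crop1.png",a);cv2.imwrite("pics/crop2.png",b)
E
python3 fit.py
```

```text
top box 1286 (array([ 538.2, -268.5]), array([166.5, 170.5]), 79.61) 0.08827947068314596
 z107 btn? 43 [array([ 0.574, -0.221,  0.105]), array([ 0.573, -0.255,  0.108]), array([ 0.569, -0.254,  0.109]), array([ 0.567, -0.255,  0.103]), array([ 0.563, -0.221,  0.104]), array([ 0.563, -0.255,  0.103]), array([ 0.557, -0.219,  0.11 ]), array([ 0.557, -0.25 ,  0.11 ]), array([ 0.555, -0.22 ,  0.105]), array([ 0.554, -0.227,  0.109]), array([ 0.554, -0.25 ,  0.106]), array([ 0.555, -0.255,  0.104])]
 lever 40 [ 0.555 -0.233  0.147] [ 0.559 -0.237  0.164]
 mach 4135 (array([507.7, 222.5]), array([299.6, 211.5]), 89.64)
 handle 38 [0.501 0.153 0.171] (array([500.9, 153.2]), array([11.1, 31.4]), 89.64)
 plate 929 (array([503.6, 154.9]), array([121.3, 113.7]), 0.79) 0.13566512021733654
 rails (array([505.6, 225.2]), array([206.4, 290.5]), 1.98)
scene box 1859 (array([ 539.2, -271.6]), array([171.6, 170.6]), 79.3) 0.08920536642101563
 z107 btn? 85 [array([ 0.52 , -0.321,  0.109]), array([ 0.517, -0.319,  0.105]), array([ 0.518, -0.315,  0.107]), array([ 0.518, -0.312,  0.108]), array([ 0.525, -0.325,  0.11 ]), array([ 0.525, -0.322,  0.11 ]), array([ 0.523, -0.32 ,  0.107]), array([ 0.523, -0.317,  0.109]), array([ 0.521, -0.315,  0.106]), array([ 0.521, -0.308,  0.108]), array([ 0.529, -0.328,  0.109]), array([ 0.528, -0.322,  0.109])]
 lever 67 [ 0.56  -0.237  0.148] [ 0.558 -0.239  0.163]
 mach 5803 (array([506.4, 220.6]), array([300.9, 215.6]), 89.66)
 handle 55 [0.506 0.152 0.171] (array([503.8, 152.4]), array([11.7, 35.6]), 89.65)
 plate 1250 (array([504.2, 152.7]), array([115.3, 132.5]), 88.21) 0.1371510922659199
 rails (array([507.1, 229.5]), array([278.4, 178.6]), 89.83)
```

View pics/crop1.png

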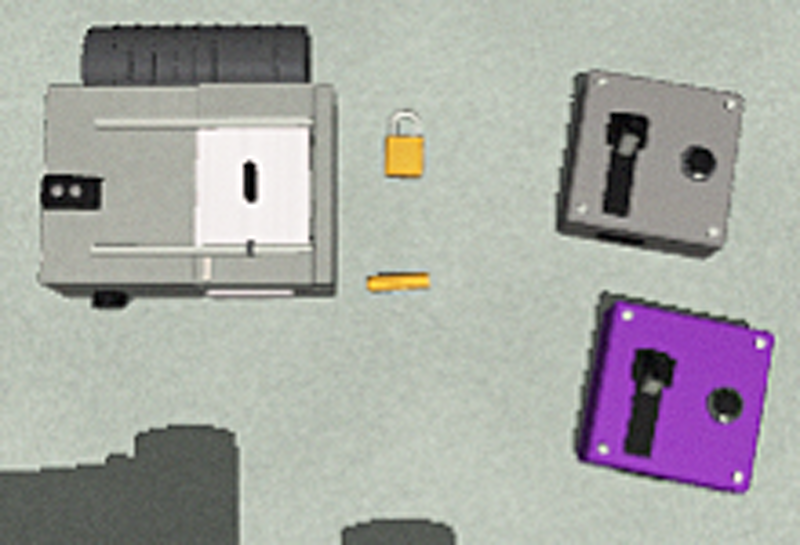

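The crop confirms it: the grey box (650,160), with its lever up at (625,140) and its button at (698,162), is the target. The purple one at (680,395) gets left alone. The shutter handle is at (250,180), and its pointer is at (250,247). Next I'll write the planner helper.

```bash
cat > plan.py <<'E'
from h import *
from scipy.spatial.transform import Rotation as Ro
def plan(tgt,yaw=None):
    "turn about tool x (rad) to bring jaw to yaw (mod 180), then shift in cm in the turned tool frame"
    s=r.get_state(); R=Ro.from_euler("xyz",s["eef_rot"],degrees=True).as_matrix(); p=np.array(s["tcp_pos"])
    cur=np.degrees(np.arctan2(R[1,1],R[0,1])); print("t",round(s["time_s"],2),"p",p.round(4),"jaw yaw",cur.round(2),"x",R[:,0].round(3),"j",np.round(s["joints"],1),"F",np.round(s["contact_force"],1),"w",round(s["gripper_width"],4))
    if yaw is None: yaw=cur
    t=(cur-yaw+90)%180-90
    y=np.radians(cur-t); Y=np.array([np.cos(y),np.sin(y),0]);X=np.array([0,0,-1.]);Z=np.cross(X,Y)
    d=(np.array(tgt)-p)*100; print(" turn rx",np.radians(t).round(3),"(other way",np.radians(t-np.sign(t)*180).round(3),") shift xyz cm",np.round([d@X,d@Y,d@Z],2),"Y",Y.round(2),"Z",Z.round(2))
if __name__=="__main__":
    import sys; a=[float(v) for v in sys.argv[1:]]; plan(a[:3],a[3] if len(a)>3 else None)
E
python3 plan.py 0.45 -0.27 0.30 -10.5; python3 plan.py 0.45 -0.27 0.30 79.5
```

```text
t 0.9 p [0.178  0.6511 0.2266] jaw yaw -105.29 x [-0.  0. -1.] j [ 91.2  20.5   0.7  -0.  -70.1 -16.5] F [-0.2 -0.2 -0.5] w 0.0876
 turn rx 1.487 (other way -1.654 ) shift xyz cm [ -7.34 -43.53 -85.61] Y [-0.98  0.18  0.  ] Z [0.18 0.98 0.  ]
t 0.9 p [0.178  0.6511 0.2266] jaw yaw -105.29 x [-0.  0. -1.] j [ 91.2  20.5   0.7  -0.  -70.1 -16.5] F [-0.2 -0.2 -0.5] w 0.0876
 turn rx -0.084 (other way 3.058 ) shift xyz cm [ -7.34  85.61 -43.53] Y [-0.18 -0.98  0.  ] Z [-0.98  0.18  0.  ]
```

```bash
python3 -m creep '[[0.1487,0,0,-0.9,0,0,100],[0.1487,0,0,-0.9,0,0,100],[0.1487,0,0,-0.9,0,0,100],[0.1487,0,0,-0.9,0,0,100],[0.1487,0,0,-0.9,0,0,0],[0.1487,0,0,-0.9,0,0,0],[0.1487,0,0,-0.9,0,0,0],[0.1487,0,0,-0.9,0,0,0]]'
python3 -m creep '[[0.1487,0,0,0,0,0,0],[0.1487,0,0,0,0,0,0],[0,0,0,0,-3.5,-2,0],[0,0,0,0,-3.5,-3,0],[0,0,0,0,-3.5,-3,0],[0,0,0,0,-3.5,-3,0],[0,0,0,0,-3.5,-3,0],[0,0,0,0,-3.5,-3,0]]'
python3 -m creep '[[0,0,0,0,-3.5,-3,0],[0,0,0,0,-3.5,-3,0],[0,0,0,0,-1.1,-4.4,0],[0,0,0,0,-1.1,-4.4,0],[0,0,0,0,-1.1,-4.4,0],[0,0,0,0,-1.1,-4.4,0],[0,0,0,0,-1.1,-4.4,0],[0,0,0,0,-1.1,-4.4,0]]'
python3 plan.py 0.45 -0.27 0.30 -10.5
```

```text
time_s: 1.7
tcp_pos: [0.178, 0.651, 0.299]
eef_rot: [-101.3, 90.0, -5.1]
contact_force: [-0.1, -0.5, 0.7]
gripper_width: 0.0608
time_s: 2.5
tcp_pos: [0.3544, 0.4441, 0.2988]
eef_rot: [-17.5, 90.0, 62.0]
contact_force: [-0.3, 0.6, 0.2]
gripper_width: 0.0013
time_s: 3.3
tcp_pos: [0.428, 0.1006, 0.299]
eef_rot: [-45.7, 89.9, 33.9]
contact_force: [1.2, 0.0, -0.9]
gripper_width: 0.0002
t 3.3 p [0.428  0.1006 0.299 ] jaw yaw 169.55 x [ 0.001  0.001 -1.   ] j [ 39.1  -5.  -20.1   0.  -74.8 -49.6] F [ 1.2  0.  -0.9] w 0.0002
 turn rx 0.001 (other way -3.141 ) shift xyz cm [ -0.1   -8.92 -36.04] Y [-0.98  0.18  0.  ] Z [0.18 0.98 0.  ]
```

```bash
python3 -m creep '[[0,0,0,0,-1.1,-4.5,0],[0,0,0,0,-1.1,-4.5,0],[0,0,0,0,-1.1,-4.5,0],[0,0,0,0,-1.1,-4.5,0],[0,0,0,0,-1.1,-4.5,0],[0,0,0,0,-1.1,-4.5,0],[0,0,0,0,-1.1,-4.5,0],[0,0,0,0,-1.1,-4.5,0]]'
python3 -m creep '[[0,0,0,0,0,0,0],[0,0,0,0,0,0,0]]'
python3 - <<'E'
from h import *
from plan import plan
plan([.5305,-.314,.14],-10.5)
K,D,T=cam("wrist"); p,d=r.capture("wrist"); C=cloud("wrist",d); np.savez("wrist.npz",p=p,d=d,C=C); cv2.imwrite("pics/w1.png",p)
for q in ("breaker_box","test_button","lever","lever_hinge"):
    for m in r.masks_of(q,"wrist")[:3]:
        P=C[m["pixels"]&(d>0)]; print(q,round(m["score"],2),np.round(m["rect"]),np.median(P,0).round(4) if len(P) else None,P.mean(0).round(4) if len(P) else None)
E
```

```text
time_s: 4.1
tcp_pos: [0.449, -0.2697, 0.2989]
eef_rot: [-89.8, 89.9, -10.3]
contact_force: [0.9, 0.9, 0.1]
gripper_width: 0.0007
time_s: 4.3
tcp_pos: [0.4488, -0.2687, 0.2981]
eef_rot: [83.8, 89.9, 163.2]
contact_force: [-0.2, 1.0, 0.4]
gripper_width: 0.0003
t 4.3 p [ 0.4488 -0.2687  0.2981] jaw yaw 169.34 x [-0.001  0.    -1.   ] j [ -9.4   3.8 -11.6  -0.  -74.7  -1.3] F [-0.2  1.   0.4] w 0.0003
 turn rx -0.003 (other way 3.139 ) shift xyz cm [15.81 -8.86 -2.96] Y [-0.98  0.18  0.  ] Z [0.18 0.98 0.  ]
breaker_box 0.61 [113. 106. 262. 226.] [ 0.5302 -0.2934  0.0875] [ 0.5319 -0.2923  0.0882]
breaker_box 0.58 [313.  46. 478. 198.] [ 0.2986 -0.2926  0.0874] [ 0.2943 -0.2912  0.0869]
test_button 0.96 [171. 133. 201. 152.] [ 0.5288 -0.3137  0.1062] [ 0.5286 -0.3139  0.1053]
test_button 0.91 [396.  76. 421.  98.] [ 0.2786 -0.329   0.1061] [ 0.2783 -0.3291  0.1051]
lever 0.86 [389. 150. 417. 176.] [ 0.3078 -0.2562  0.156 ] [ 0.3078 -0.2557  0.1438]
lever_hinge 0.81 [310.  47. 479. 200.] [ 0.2986 -0.2927  0.0874] [ 0.2943 -0.291   0.0864]
lever_hinge 0.58 [112. 103. 261. 228.] [ 0.5306 -0.2932  0.0875] [ 0.5323 -0.2921  0.0881]
```

View pics/w1.png

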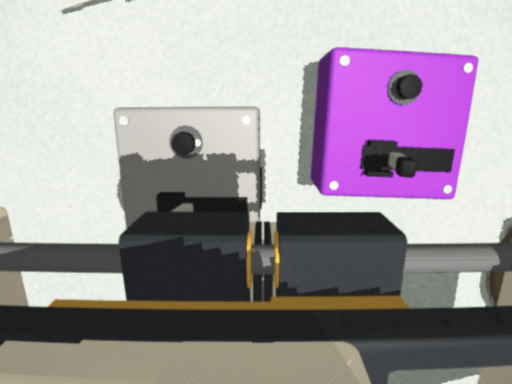

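The wrist picture shows the grey box's button at (185,142) and the purple look-alike on the right at (405,88). The button sits at (0.5295, -0.3138), which agrees with the box fit. I'll approach and then press.

```bash
python3 -m creep '[[0,0,0,0,-2.2,-0.75,0],[0,0,0,0,-2.2,-0.75,0],[0,0,0,3.3,-2.2,-0.75,0],[0,0,0,3.3,-2.15,-0.7,0],[0,0,0,3.2,0,0,0],[0,0,0,3,0,0,0],[0,0,0,3,0,0,0],[0,0,0,0,0,0,0]]' 20
python3 -m creep '[[0,0,0,0,0,0,0],[0,0,0,0,0,0,0]]'
python3 plan.py .5295 -.3138 .0985 -10.5
```

```text
time_s: 5.35
tcp_pos: [0.5278, -0.3105, 0.1366]
eef_rot: [79.2, 89.6, 158.8]
contact_force: [0.3, -0.8, 0.3]
gripper_width: 0.0008
time_s: 5.55
tcp_pos: [0.5314, -0.3126, 0.1428]
eef_rot: [-102.8, 89.8, -23.2]
contact_force: [0.1, -0.0, 0.9]
gripper_width: 0.0003
t 5.55 p [ 0.5314 -0.3126  0.1428] jaw yaw 169.58 x [ 0.003 -0.001 -1.   ] j [-12.3  18.7 -13.6   0.  -57.5   1.9] F [ 0.1 -0.   0.9] w 0.0003
 turn rx 0.001 (other way -3.14 ) shift xyz cm [ 4.43  0.16 -0.16] Y [-0.98  0.18  0.  ] Z [0.18 0.98 0.  ]
```

```bash
python3 -m creep '[[0,0,0,1.2,0,-0.1,0],[0,0,0,1.2,0.1,0,0],[0,0,0,0.8,0,0,0],[0,0,0,0.5,0,0,0],[0,0,0,0.5,0,0,0],[0,0,0,0,0,0,0],[0,0,0,0,0,0,0],[0,0,0,0,0,0,0]]'
python3 plan.py .5295 -.3138 .0985 -10.5
```

```text
time_s: 6.35
tcp_pos: [0.5283, -0.3133, 0.1009]
eef_rot: [166.2, 90.0, -114.2]
contact_force: [-8.8, 6.4, 20.5]
gripper_width: 0.0004
t 6.35 p [ 0.5283 -0.3133  0.1009] jaw yaw 169.56 x [-0.    -0.001 -1.   ] j [-12.5  21.  -16.5   0.  -52.6   2. ] F [-8.8  6.4 20.5] w 0.0004
 turn rx 0.001 (other way -3.141 ) shift xyz cm [ 0.24 -0.13 -0.03] Y [-0.98  0.18  0.  ] Z [0.18 0.98 0.  ]
```

The button bottomed out at 20 N. I'll retract, turn the jaws across the lever and look.

```bash
python3 -m creep '[[0,0,0,-3,0,0,0],[0,0,0,-4,0,0,0],[0,0,0,-4,0,0,0],[-0.1428,0,0,-3,0,0,60],[-0.1428,0,0,0,0,0,60],[-0.1428,0,0,0,0,0,60],[-0.1428,0,0,0,0,0,60],[-0.1428,0,0,0,0,0,60]]'
python3 -m creep '[[-0.1428,0,0,0,0,0,60],[-0.1428,0,0,0,0,0,60],[-0.1428,0,0,0,0,0,60],[-0.1428,0,0,0,0,0,60],[-0.1428,0,0,0,0,0,60],[-0.1428,0,0,0,0,0,60],[0,0,0,0,0,0,60],[0,0,0,0,0,0,60]]'
python3 - <<'E'
from h import *
from plan import plan
plan([.4865,-.226,.14],79.5)
p,d=r.capture("wrist");C=cloud("wrist",d);a=p;np.savez("wrist2.npz",p=p,d=d,C=C)
for q in ("lever","lever_tip"):
    for m in r.masks_of(q,"wrist")[:3]:
        P=C[m["pixels"]&(d>0)]; print(q,round(m["score"],2),np.round(m["rect"]),np.median(P,0).round(4) if len(P) else None)
p,d=r.capture("scene");C=cloud("scene",d)
b=np.array([.5389,-.270]);yw=np.radians(-10.5);ax=np.array([np.cos(yw),np.sin(yw)]);ay=np.array([-ax[1],ax[0]])
for n,C_,d_ in (("wrist",np.load("wrist2.npz")["C"],np.load("wrist2.npz")["d"]),("scene",C,d)):
    L=np.stack([(C_[...,:2]-b)@ax,(C_[...,:2]-b)@ay,C_[...,2]],-1)
    m=(d_>0)&(L[...,2]>.098)&(L[...,2]<.18)&(abs(L[...,0])<.1)&(abs(L[...,1]-.035)<.025)
    print(n,m.sum()); P=L[m]
    if len(P): print(P.mean(0).round(4),P.min(0).round(4),P.max(0).round(4))
cv2.imwrite("pics/w2.png",np.hstack([cv2.resize(a,(400,300)),cv2.resize(p[120:270,100:300],(400,300))]))
E
```

```text
time_s: 7.15
tcp_pos: [0.5288, -0.3134, 0.2383]
eef_rot: [39.9, 90.0, 160.7]
contact_force: [0.2, -0.4, -0.1]
gripper_width: 0.0349
time_s: 7.95
tcp_pos: [0.5288, -0.3134, 0.2383]
eef_rot: [1.9, 90.0, 171.2]
contact_force: [-0.6, -0.1, -0.6]
gripper_width: 0.0527
t 7.95 p [ 0.5288 -0.3134  0.2383] jaw yaw -100.73 x [-0.  0. -1.] j [-12.5  14.5  -6.3   0.  -69.2  91.7] F [-0.6 -0.1 -0.6] w 0.0527
 turn rx -0.004 (other way 3.138 ) shift xyz cm [ 9.83 -7.82  5.75] Y [-0.18 -0.98  0.  ] Z [-0.98  0.18  0.  ]
lever 0.97 [165. 178. 196. 232.] [ 0.5221 -0.2323  0.1058]
lever_tip 0.66 [167. 180. 191. 239.] [ 0.5219 -0.2322  0.1058]
lever_tip 0.52 [125.  85. 305. 246.] [ 0.5555 -0.2795  0.0873]
wrist 1077
[-0.0083  0.0344  0.1065] [-0.0488  0.0137  0.098 ] [0.0347 0.0548 0.1298]
scene 176
[-0.0196  0.035   0.1139] [-0.0622  0.0119  0.098 ] [0.0352 0.0547 0.1425]
```

View pics/w2.png

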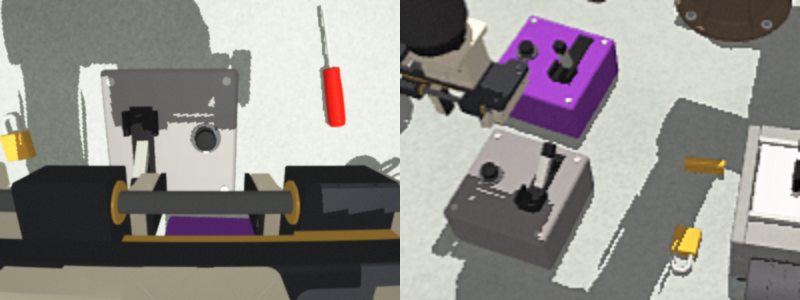

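The dropped lever shows at (140,150) in the wrist view, and at (548,165) in the scene crop. I'll fit its hinge x.

Run:
```python
from h import *
b=np.array([.5389,-.270]);yw=np.radians(-10.5);ax=np.array([np.cos(yw),np.sin(yw)]);ay=np.array([-ax[1],ax[0]])
for n in ("top","scene","top0","scene0"):
    if n[-1]=="0": z=np.load(n[:-1]+".npz");d,C=z["d"],z["C"]
    else: p,d=r.capture(n);C=cloud(n,d)
    L=np.stack([(C[...,:2]-b)@ax,(C[...,:2]-b)@ay,C[...,2]],-1)
    m=(d>0)&(L[...,2]>.106)&(L[...,2]<.175)&(abs(L[...,0])<.08)&(abs(L[...,1]-.035)<.012); P=L[m]
    print(n,len(P)); P=P[np.argsort(P[:,2])]; print((P[::max(1,len(P)//14)]*1000).round().tolist())
```

```text
top 0
[]
scene 101
[[-32.0, 40.0, 106.0], [-19.0, 30.0, 109.0], [-36.0, 39.0, 111.0], [-26.0, 35.0, 112.0], [-26.0, 28.0, 114.0], [-29.0, 34.0, 118.0], [-37.0, 27.0, 120.0], [-56.0, 42.0, 123.0], [-41.0, 36.0, 124.0], [-60.0, 41.0, 128.0], [-51.0, 42.0, 130.0], [-51.0, 33.0, 131.0], [-55.0, 38.0, 133.0], [-53.0, 25.0, 135.0], [-54.0, 32.0, 138.0]]
top0 44
[[-3.0, 36.0, 106.0], [14.0, 23.0, 110.0], [-1.0, 34.0, 116.0], [2.0, 35.0, 120.0], [5.0, 32.0, 127.0], [5.0, 45.0, 133.0], [5.0, 31.0, 143.0], [5.0, 44.0, 147.0], [7.0, 45.0, 155.0], [8.0, 34.0, 157.0], [7.0, 42.0, 157.0], [18.0, 44.0, 159.0], [19.0, 37.0, 161.0], [8.0, 31.0, 162.0], [19.0, 33.0, 163.0]]
scene0 74
[[-1.0, 39.0, 107.0], [10.0, 39.0, 112.0], [11.0, 41.0, 120.0], [13.0, 33.0, 124.0], [16.0, 29.0, 132.0], [17.0, 34.0, 136.0], [17.0, 42.0, 147.0], [21.0, 38.0, 150.0], [21.0, 36.0, 154.0], [21.0, 33.0, 158.0], [14.0, 33.0, 159.0], [18.0, 33.0, 160.0], [21.0, 28.0, 161.0], [13.0, 40.0, 161.0], [9.0, 32.0, 162.0]]
```

```bash
python3 -m creep '[[0,0,0,0,-2,1.25,60],[0,0,0,0,-2,1.25,60],[0,0,0,0,-2,1.25,60],[0,0,0,1,-1.95,1.25,60],[0,0,0,3,0,0,60],[0,0,0,3,0,0,60],[0,0,0,2.3,0,0,60],[0,0,0,0,0,0,60]]'
python3 -m creep '[[0,0,0,0,0,0,60],[0,0,0,0,0,0,60]]'
python3 plan.py .4942 -.2261 .105 79.5
```

```text
time_s: 9.05
tcp_pos: [0.492, -0.2256, 0.1427]
eef_rot: [-1.1, 89.7, 168.3]
contact_force: [-0.7, -0.3, 0.8]
gripper_width: 0.0526
time_s: 9.25
tcp_pos: [0.4951, -0.2263, 0.1471]
eef_rot: [175.4, 89.9, -15.1]
contact_force: [0.6, -0.1, -0.7]
gripper_width: 0.0527
t 9.25 p [ 0.4951 -0.2263  0.1471] jaw yaw -100.49 x [ 0.002 -0.001 -1.   ] j [ -3.9  12.1 -22.3   0.  -55.5  83.4] F [ 0.6 -0.1 -0.7] w 0.0527
 turn rx 0.0 (other way -3.141 ) shift xyz cm [ 4.21 -0.01  0.1 ] Y [-0.18 -0.98  0.  ] Z [-0.98  0.18  0.  ]
```

```bash
python3 -m creep '[[0,0,0,1.5,0,0.1,60],[0,0,0,1.5,0,0,60],[0,0,0,1.2,0,0,60],[0,0,0,0,0,0,60],[0,0,0,0,0,0,0],[0,0,0,0,0,0,0],[0,0,0,0,0,0,0],[0,0,0,0,0,0,0]]' 8
python3 plan.py .4942 -.2261 .105 79.5
```

```text
time_s: 10.05
tcp_pos: [0.4934, -0.2259, 0.1041]
eef_rot: [-175.9, 90.0, -6.4]
contact_force: [-0.7, -0.8, 0.5]
gripper_width: 0.026
t 10.05 p [ 0.4934 -0.2259  0.1041] jaw yaw -100.48 x [ 0.001 -0.    -1.   ] j [ -3.9  14.7 -25.4   0.  -49.9  83.4] F [-0.7 -0.8  0.5] w 0.026
 turn rx 0.0 (other way -3.141 ) shift xyz cm [-0.09  0.   -0.08] Y [-0.18 -0.98  0.  ] Z [-0.98  0.18  0.  ]
```

```bash
python3 -m creep '[[0,0,0,0,0,0,0],[0,0,0,0,0,0,0],[0,0,0,0,0,0,0],[0,0,0,0,0,0,0]]' 8
python3 -m creep '[[0,0,0,-0.74,0,-0.68,0],[0,0,0,-0.62,0,-0.78,0],[0,0,0,-0.5,0,-0.86,0],[0,0,0,-0.36,0,-0.92,0],[0,0,0,-0.23,0,-0.98,0],[0,0,0,-0.07,0,-0.99,0],[0,0,0,0.07,0,-0.99,0],[0,0,0,0.08,0,-0.5,0]]'
python3 -m creep '[[0,0,0,0,0,0,0],[0,0,0,0,0,0,0],[0,0,0,0,0,0,0]]'
python3 - <<'E'
from h import *
from plan import plan
plan([.5389+.013*.9833+.0064,-.270-.0024+.0344,.1285],79.5)
p,d=r.capture("scene"); q,_=r.capture("wrist")
cv2.imwrite("pics/s3.png",np.hstack([cv2.resize(p[120:270,100:300],(400,300)),cv2.resize(q,(400,300))]))
E
```

```text
time_s: 10.45
tcp_pos: [0.4933, -0.226, 0.1038]
eef_rot: [160.0, 90.0, -30.5]
contact_force: [-1.1, 0.2, 4.1]
gripper_width: 0.0177
time_s: 11.25
tcp_pos: [0.5605, -0.2386, 0.1274]
eef_rot: [148.7, 89.9, -41.8]
contact_force: [-5.4, -1.2, 8.0]
gripper_width: 0.018
time_s: 11.55
tcp_pos: [0.5594, -0.2384, 0.1274]
eef_rot: [168.3, 89.9, -22.1]
contact_force: [0.7, -3.7, 2.5]
gripper_width: 0.0183
t 11.55 p [ 0.5594 -0.2384  0.1274] jaw yaw -100.48 x [ 0.001 -0.    -1.   ] j [ -4.7  18.9 -15.6   0.  -55.4  84.2] F [ 0.7 -3.7  2.5] w 0.0183
 turn rx 0.0 (other way -3.141 ) shift xyz cm [-0.11 -0.01  0.14] Y [-0.18 -0.98  0.  ] Z [-0.98  0.18  0.  ]
```

View pics/s3.png

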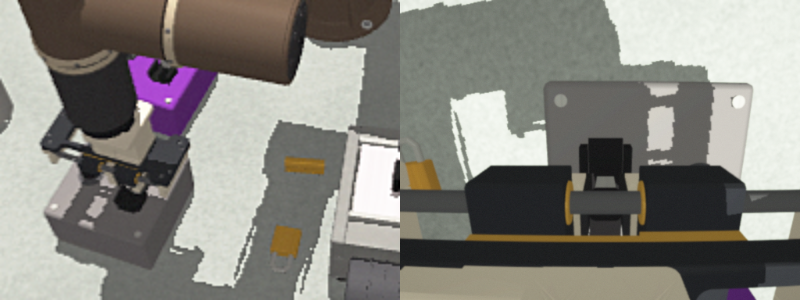

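The wrist view shows the lever gripped upright at (605,185), with an 18 mm opening. I'll release it, lift off and check that it stays up.

```bash
python3 -m creep '[[0,0,0,0,0,0,55],[0,0,0,0,0,0,55],[0,0,0,0,0,0,55],[0,0,0,0,0,0,55],[0,0,0,-1.5,0,0,55],[0,0,0,-3,0,0,55],[0,0,0,-4,0,0,55],[0,0,0,-4,0,0,55]]'
python3 -m creep '[[-0.088,0,0,0,0,0,55],[-0.088,0,0,0,0,0,55],[0,0,0,0,-4.8,0.5,55],[0,0,0,0,-4.8,0.5,55],[0,0,0,0,-4.8,0.5,55],[0,0,0,0,-4.8,0.5,55],[0,0,0,0,-4.8,0.5,55],[0,0,0,0,-4.8,0.5,55]]'
python3 - <<'E'
from h import *
from plan import plan
plan([.5025,.1535,.20],89.6)
p,d=r.capture("scene");C=cloud("scene",d); t,dt=r.capture("top")
b=np.array([.5389,-.270]);yw=np.radians(-10.5);ax=np.array([np.cos(yw),np.sin(yw)]);ay=np.array([-ax[1],ax[0]])
L=np.stack([(C[...,:2]-b)@ax,(C[...,:2]-b)@ay,C[...,2]],-1)
m=(d>0)&(L[...,2]>.106)&(L[...,2]<.175)&(abs(L[...,0])<.08)&(abs(L[...,1]-.035)<.012); P=L[m];P=P[np.argsort(P[:,2])]; print((P[::max(1,len(P)//12)]*1000).round().tolist())
cv2.imwrite("pics/s4.png",np.hstack([cv2.resize(p[120:270,100:300],(400,300)),cv2.resize(t[120:270,150:350],(400,300))]))
E
```

```text
time_s: 12.45
tcp_pos: [0.5585, -0.2379, 0.2532]
eef_rot: [-3.0, 89.9, 166.5]
contact_force: [1.2, 0.0, 0.4]
gripper_width: 0.0484
time_s: 13.25
tcp_pos: [0.5303, 0.052, 0.2524]
eef_rot: [-127.4, 90.0, 52.2]
contact_force: [1.6, 0.2, -0.4]
gripper_width: 0.048
t 13.25 p [0.5303 0.052  0.2524] jaw yaw -90.4 x [ 0.  0. -1.] j [ 26.7   6.1 -14.9  -0.  -68.9  62.9] F [ 1.6  0.2 -0.4] w 0.048
 turn rx 0.0 (other way -3.142 ) shift xyz cm [  5.24 -10.13   2.85] Y [-0.01 -1.    0.  ] Z [-1.    0.01  0.  ]
[[3.0, 41.0, 107.0], [6.0, 40.0, 112.0], [3.0, 40.0, 119.0], [12.0, 39.0, 126.0], [11.0, 40.0, 131.0], [19.0, 30.0, 143.0], [20.0, 28.0, 149.0], [22.0, 37.0, 156.0], [7.0, 30.0, 158.0], [20.0, 37.0, 159.0], [20.0, 27.0, 159.0], [13.0, 30.0, 160.0], [19.0, 37.0, 162.0]]
```

View pics/s4.png

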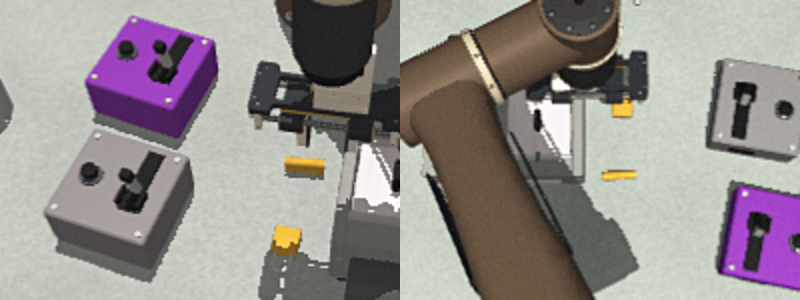

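The scene crop shows the lever up at (130,180), in the same place as at the start. I'll go on to the shutter handle.

```bash
python3 -m creep '[[0,0,0,0,-3.4,0.95,55],[0,0,0,0,-3.4,0.95,55],[0,0,0,2,-3.4,0.95,55],[0,0,0,3.2,0,0,55],[0,0,0,0,0,0,55],[0,0,0,0,0,0,55],[0,0,0,0,0,0,55]]'
python3 - <<'E'
from h import *
from plan import plan
plan([.5025,.1535,.142],89.6)
p,d=r.capture("wrist");C=cloud("wrist",d)
for q in ("shutter_grip","half_mark"):
    for m in r.masks_of(q,"wrist")[:2]:
        P=C[m["pixels"]&(d>0)&(C[...,2]>.15)&(C[...,2]<.185)]; print(q,round(m["score"],2),np.round(m["rect"]),len(P),P.mean(0).round(4) if len(P) else None)
cv2.imwrite("pics/w4.png",p)
E
```

```text
time_s: 14.05
tcp_pos: [0.5042, 0.152, 0.2018]
eef_rot: [-160.9, 89.9, 18.7]
contact_force: [-0.6, 0.1, 0.3]
gripper_width: 0.048
t 14.05 p [0.5042 0.152  0.2018] jaw yaw -90.44 x [ 0.002  0.001 -1.   ] j [ 38.2   7.6 -20.1   0.  -62.2  51.4] F [-0.6  0.1  0.3] w 0.048
 turn rx -0.001 (other way 3.141 ) shift xyz cm [ 5.98 -0.15  0.17] Y [-0.01 -1.    0.  ] Z [-1.    0.01  0.  ]
shutter_grip 0.79 [176. 122. 341. 300.] 1033 [0.5056 0.1536 0.1694]
half_mark 0.65 [  2.   1. 376. 308.] 1033 [0.5056 0.1536 0.1694]
```

View pics/w4.png

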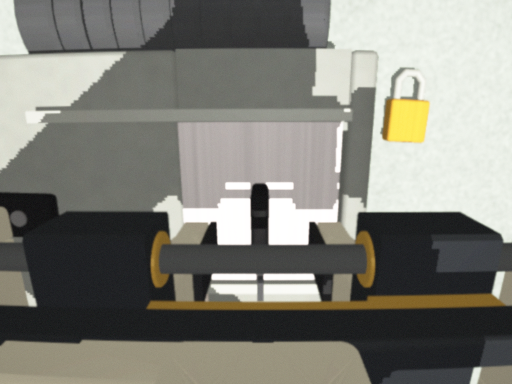

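The handle at (260,215) stands midway between the fingers. I'll descend and grip.

```bash
python3 -m creep '[[0,0,0,2,0,0,55],[0,0,0,2.2,0,0,55],[0,0,0,1.8,0,0,55],[0,0,0,0,0,0,55],[0,0,0,0,0,0,0],[0,0,0,0,0,0,0],[0,0,0,0,0,0,0],[0,0,0,0,0,0,0]]' 40
python3 -m creep '[[0,0,0,0,0,0,0],[0,0,0,0,0,0,0],[0,0,0,0,0,0,0],[0,0,0,0,0,0,0],[0,0,0,0,0,0,0]]'
python3 plan.py .5025 .199 .142 89.6
```

```text
time_s: 15.0
tcp_pos: [0.5036, 0.1525, 0.1411]
eef_rot: [-145.0, 89.9, 34.6]
contact_force: [0.2, -0.4, -0.4]
gripper_width: 0.0216
time_s: 15.5
tcp_pos: [0.5035, 0.1539, 0.1408]
eef_rot: [-115.5, 89.8, 64.1]
contact_force: [-3.0, 6.7, 1.5]
gripper_width: 0.0117
t 15.5 p [0.5035 0.1539 0.1408] jaw yaw -90.37 x [ 0.001  0.002 -1.   ] j [ 38.3  10.9 -24.9  -0.1 -54.2  51.4] F [-3.   6.7  1.5] w 0.0117
 turn rx 0.0 (other way -3.141 ) shift xyz cm [-0.12 -4.51  0.13] Y [-0.01 -1.    0.  ] Z [-1.    0.01  0.  ]
```

```bash
python3 -m creep '[[0,0,0,0,-0.8,0,0],[0,0,0,0,-1,0,0],[0,0,0,0,-1,0,0],[0,0,0,0,-1,0,0],[0,0,0,0,-0.7,0,0],[0,0,0,0,0,0,0],[0,0,0,0,0,0,0],[0,0,0,0,0,0,0]]' 40
python3 - <<'E'
from h import *
from plan import plan
plan([.5035,.1989,.1408],89.6)
for n in("wrist","top","scene"):
    p,d=r.capture(n);C=cloud(n,d); cv2.imwrite(f"pics/{n}5.png",p)
    m=(d>0)&(C[...,2]>.138)&(C[...,2]<.176)&(abs(C[...,0]-.503)<.03)&(abs(C[...,1]-.2)<.05);print(n,m.sum(),C[m].mean(0).round(4) if m.any() else 0)
p=cv2.imread("pics/wrist5.png");q=cv2.imread("pics/scene5.png");t=cv2.imread("pics/top5.png")
cv2.imwrite("pics/c5.png",np.hstack([cv2.resize(p,(400,300)),cv2.resize(q[150:270,230:390],(400,300),interpolation=cv2.INTER_CUBIC)]))
E
```

```text
time_s: 16.3
tcp_pos: [0.5037, 0.1962, 0.1408]
eef_rot: [91.9, 89.9, -88.5]
contact_force: [0.9, -7.1, 4.4]
gripper_width: 0.0116
t 16.3 p [0.5037 0.1962 0.1408] jaw yaw -90.39 x [ 0.    -0.002 -1.   ] j [ 42.1  12.2 -23.1   0.1 -54.7  47.4] F [ 0.9 -7.1  4.4] w 0.0116
 turn rx 0.0 (other way -3.141 ) shift xyz cm [-0.   -0.27  0.03] Y [-0.01 -1.    0.  ] Z [-1.    0.01  0.  ]
wrist 2417 [0.5095 0.1956 0.1623]
top 28 [0.4876 0.1921 0.1437]
scene 207 [0.5138 0.196  0.1505]
```

View pics/c5.png

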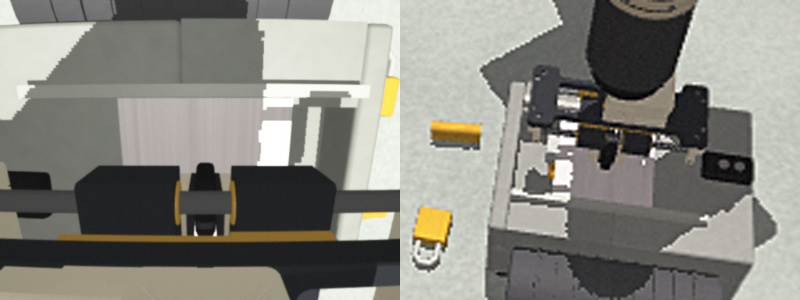

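The wrist view shows the handle gripped at (205,195) and travel of about 42 mm, so I'll add 2.5 mm and verify against the plate edges.

```bash
python3 -m creep '[[0,0,0,0,-0.25,0,0],[0,0,0,0,0,0,0],[0,0,0,0,0,0,0],[0,0,0,0,0,0,0],[0,0,0,0,0,0,0]]' 40
python3 - <<'E'
from h import *
from plan import plan
plan([.5035,.1989,.1408],89.6)
p,d=r.capture("wrist");C=cloud("wrist",d)
Y=np.arange(.05,.39,.002)
g=cv2.cvtColor(p,cv2.COLOR_BGR2GRAY).astype(int)
for x in (.54,.55):
    uv=proj("wrist",[[x,y,.135] for y in Y]).round().astype(int)
    print(x,[(round(y,3),int(g[v,u]),round(float(C[v,u,2])*1000)) for y,(u,v) in zip(Y,uv) if 0<=u<512 and 0<=v<384 and (abs(y-.1415)<.012 or abs(y-.2565)<.012 or abs(y-.0715)<.01)])
p,d=r.capture("scene");C=cloud("scene",d)
b=np.array([.5389,-.270]);yw=np.radians(-10.5);ax=np.array([np.cos(yw),np.sin(yw)]);ay=np.array([-ax[1],ax[0]])
L=np.stack([(C[...,:2]-b)@ax,(C[...,:2]-b)@ay,C[...,2]],-1)
m=(d>0)&(L[...,2]>.14)&(L[...,2]<.175)&(abs(L[...,0])<.08)&(abs(L[...,1]-.035)<.012);print("lever",m.sum(),L[m].mean(0).round(3))
# pointer / bar in scene
for y in (-.0225,-.0675): print(proj("scene",[.502-.07,.2215+y,.143]),proj("scene",[.502-.085,.2215-.0225,.1305]))
u,v=proj("scene",[.425,.199,.135])[0].astype(int)
cv2.imwrite("pics/c6.png",cv2.resize(p[v-25:v+35,u-40:u+40],(800,600),interpolation=cv2.INTER_CUBIC))
E
```

```text
time_s: 16.95
tcp_pos: [0.5037, 0.1985, 0.1408]
eef_rot: [90.4, 89.9, -90.0]
contact_force: [2.1, -8.6, 4.0]
gripper_width: 0.0116
t 16.95 p [0.5037 0.1985 0.1408] jaw yaw -90.4 x [ 0.    -0.002 -1.   ] j [ 42.3  12.3 -23.    0.1 -54.8  47.2] F [ 2.1 -8.6  4. ] w 0.0116
 turn rx -0.0 (other way 3.142 ) shift xyz cm [-0.   -0.04  0.02] Y [-0.01 -1.    0.  ] Z [-1.    0.01  0.  ]
0.54 [(np.float64(0.064), 240, -1), (np.float64(0.066), 241, -3), (np.float64(0.068), 240, -1), (np.float64(0.07), 242, 0), (np.float64(0.072), 241, -1), (np.float64(0.074), 238, -1), (np.float64(0.076), 237, 0), (np.float64(0.078), 211, 128), (np.float64(0.08), 225, 130), (np.float64(0.13), 154, 78), (np.float64(0.132), 111, 79), (np.float64(0.134), 111, 79), (np.float64(0.136), 107, 79), (np.float64(0.138), 109, 78), (np.float64(0.14), 125, 79), (np.float64(0.142), 254, 133), (np.float64(0.144), 255, 133), (np.float64(0.146), 255, 134), (np.float64(0.148), 255, 135), (np.float64(0.15), 255, 133), (np.float64(0.152), 255, 135), (np.float64(0.246), 176, 133), (np.float64(0.248), 176, 134), (np.float64(0.25), 1
[... 714 characters left out ...]
.float64(0.142), 172, 134), (np.float64(0.144), 174, 134), (np.float64(0.146), 169, 134), (np.float64(0.148), 176, 134), (np.float64(0.15), 179, 135), (np.float64(0.152), 176, 135), (np.float64(0.246), 175, 135), (np.float64(0.248), 177, 135), (np.float64(0.25), 180, 135), (np.float64(0.252), 175, 134), (np.float64(0.254), 178, 134), (np.float64(0.256), 123, 130), (np.float64(0.258), 121, 129), (np.float64(0.26), 122, 129), (np.float64(0.262), 122, 130), (np.float64(0.264), 120, 129), (np.float64(0.266), 121, 130), (np.float64(0.268), 121, 130)]
lever 48 [0.016 0.036 0.156]
[[314.74244065 192.838826  ]] [[314.48225919 191.20647081]]
[[300.01562898 190.97105182]] [[314.48225919 191.20647081]]
```

View pics/c6.png

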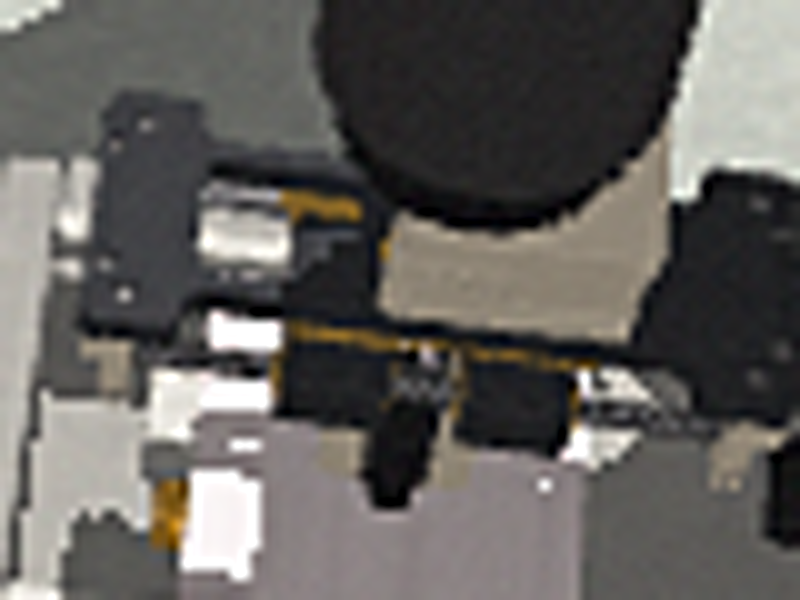

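```bash
python3 -m creep '[[0,0,0,0,0,0,0],[0,0,0,0,0,0,0],[0,0,0,0,0,0,0],[0,0,0,0,0,0,0],[0,0,0,0,0,0,0]]' 40
python3 -c "
from plant import r
print(r.close_job()); s=r.get_state(); print(s['time_s'],s['tcp_pos'],s['contact_force'],s['gripper_width'])"
```

```text
time_s: 17.55
tcp_pos: [0.5037, 0.1985, 0.1407]
eef_rot: [89.4, 89.9, -91.0]
contact_force: [0.4, -8.7, 5.0]
gripper_width: 0.0118
the job is handed in; nothing more can be done
None
the job is handed in; nothing more can be done
```

I handed the job in at 17.6 s, after the full sequence on the grey breaker box and the machine. No verdict was given.

**What I did**
- **Button:** pressed the test button to the bottom (20 N), and the lever dropped.
- **Lever:** pinched the grip and followed its arc back up. After I let go it stayed up.
- **Shutter:** gripped the handle at 40 N and slid it to about half travel. It was still held there at hand-in.

**Last checks**
- **Shutter travel:** the arm's own reading gave about 44.6 mm, and the force against the spring was 8.7 N, where 8.3 N is expected at half. The arm was still over the last 0.6 s.
- **Disagreement:** the plate's centre in the wrist picture was within about 1 mm of that reading. Its distance from the housing edge suggested only about 41 to 42 mm. Both figures are inside the 38–52 mm band.
- **Not checked:** the gripper hid the pointer and index bar, so I couldn't compare them by eye.
- **Lever:** a depth check just before hand-in still showed it up.
- **Bystanders:** the arm met no unexpected contact on the way, but I didn't measure their positions at the end.

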